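# Turn the display stand until the tape measure faces front

## Robot

A 6-joint arm with a two-finger parallel gripper is mounted at the origin on a cart in front of the work surface, level with it; the furniture and walls round the work are solid. World frame = base frame: x ahead of the robot, y to its left, z up, the work surface at z = 0. Lengths are in m, angles in rad, forces in N, time in s.
With the tool pointing down it reaches from about 0.425 to 0.925 m from the base axis. Payload 12.5 kg.
Tool frame: the origin (TCP) lies between the finger pads; the fingertips stand 19 mm ahead of it and the grasp point (between the pads) is the TCP (ctrl.tip_reach is the z of the fingertips in the tool frame, in m); z points along the fingers, y is the line along which they close (so a half turn about z gives the same grasp; the last joint's range is limited). The gripper opens to 85 mm and grips with 20 to 120 N. Pads are 22 mm wide; open, the fingers measure 114 mm over their backs; the gripper's body (76 mm by 85 mm) begins 54 mm behind the grasp point. The pads swing forward as they close: fully open they stand 13 mm farther back than shut.
Start: joints at [1.108, 0.491, 1.559, -0, 1.092, -0.106], TCP at [0.218, 0.586, 0.25] pointing down, gripper open.
Joint ranges: [-3.1, 3.1], [-0.84, 2.19], [0.05, 2.79], [-1.13, 4.28], [0.06, 2.93], [-2.69, 2.69]. Speed limits (rad/s): [2.22, 2.22, 2.79, 3.14, 3.14, 3.14].

## Interface

Orientations are given as a 3x3 rotation matrix whose columns are the frame's x, y, z axes.
In Python, from cell import ctrl gives the robot as it stands. Calls block until the motion is done:
- ctrl.reach(position, orientation): joint-space move of the TCP to a pose.
- ctrl.line_to(position, frame=None, vel=0.15, until_force=None): straight line of the TCP; frame=None keeps the orientation; vel is the mean speed in m/s. With until_force (N) it stops when the force on the tool has changed by that much, and returns True; else False.
- ctrl.goto_joints(angles): joint-space move.
- ctrl.let_go() and ctrl.grab(effort=None): open the fingers fully, or close them until they stop; effort is the grip in N (None keeps the last).
- ctrl.wait(seconds).
- ctrl.solve_ik(position, orientation): joint angles nearest the present ones, or None.
- ctrl.camera(name): name is "scene" or "top" or "wrist"; returns the picture (384x512x3 uint8, blue, green, red); there is no depth.
- ctrl.calibration(name): a dict with "fx", "fy", "cx", "cy" (pixels), "rvec" (rotation vector, rad) and "tvec" (3), from world to camera coordinates, as OpenCV has them. Camera axes: x right, y down, z forward; pixel columns grow to the right and rows downward; lengths in m; the calibration is good to about 2 mm. A picture is of the moment at which its call begins: read the wrist's pose just before it. calibration takes no time and is no camera call; for the wrist camera it gives the pose at the moment of the call.
A pose or a line that the arm cannot do raises ctrl.MotionError and nothing moves.
- ctrl.hand_in(): hands the job in; it is judged then, once.
Readings, each from a call of its own:
- ctrl.get_time_s(): time.
- ctrl.get_joints(): joint angles.
- ctrl.get_qd(): joint speeds.
- ctrl.get_joint_efforts(): joint torques, N m.
- ctrl.get_position(): TCP position.
- ctrl.get_tool_rot(): TCP orientation.
- ctrl.get_ft_force(): force on the tool from outside, world axes, zero at the start.
- ctrl.get_wrist_torque(): the same for the moment, N m.
- ctrl.get_width(): opening from 0.0 (shut) to 1.0 (fully open).
- ctrl.get_grasp_force(): force on a finger pad.
Only numpy, scipy, OpenCV 4.12 (cv2) and the standard library are available. Lean on these libraries where they do the work, as an engineer would, in place of code of your own. Each camera call takes 0.05 s, during which the arm holds its last target. There are 200 camera calls.

## Task

A customer wants to see the yellow tape measure: turn the round display stand gently, pushing its rim or the black pegs on the rim with your fingertips, until the tape measure stands squarely behind the yellow pointer on the stand's foot, and leave the stand at rest there. Do not touch, lift or upset any of the goods standing on it, and leave the tools around it alone.

Things in the scene. Friction and masses are not known exactly. Their poses are not given: they have to be found in the camera images.
- stand: dark steel foot of the display stand, 230 mm across and fixed to the table; origin on the turning axis at table height. Its own -x axis points to the front, where a 44 mm wide tongue runs out to 205 mm from the axis and carries the yellow pointer. The stand as a whole may be turned some 30 degrees either way
- pointer (a point): top of the yellow pointer on the foot's front tongue, 184 mm from the axis (the stand's -x direction), 22 mm above the table, below the board and outside it; it does not turn with the board
- board_center (a point): centre of the top face of the round light-wood board, on the turning axis, 45 mm above the table. The board is 310 mm across and 16 mm thick, with a grey mat 244 mm across let in flush. On its rim stand six upright black pegs, 16 mm thick (22 mm at the foot) and 42 mm tall (tops 87 mm above the table), on a circle of 143 mm radius, 60 degrees apart
- board (a joint): angle of the board on the foot, rad, counter-clockwise from above positive; it turns both ways without a stop in use (more than a full turn) and stays where it is left: friction takes about 1 to 2 N at a peg, and it does not coast when pushed slowly. The pegs stand at angles (this value + k x 60 degrees, k = 0 to 5) from the stand's own x axis
- tape_center (a point): centre of the yellow tape measure, 66 x 76 x 34 mm (the only yellow thing on the board), standing loose on the board about 70 mm from the axis and turning with it; the point is 17 mm above the board
- can_center (a point): centre of a blue painted can, 54 mm across and 55 mm tall, loose on the board about 70 mm from the axis; not to be touched
- jar_center (a point): centre of an amber glass jar with a red cap, 54 mm across and 60 mm tall, loose on the board about 70 mm from the axis; not to be touched
- tin_center (a point): centre of an open grey tin, 60 mm across and 45 mm tall, loose on the board about 70 mm from the axis; not to be touched
- oil_can_center (a point): centre of a red oil can, 70 mm across and 150 mm tall, on the table; leave alone
- pliers_center (a point): centre of red-handled pliers, 56 x 170 x 14 mm, lying on the table; leave alone
- screwdriver_center (a point): centre of a screwdriver with amber handle, 30 x 200 x 30 mm, lying on the table; leave alone
- spanner_center (a point): centre of a bright spanner, 22 x 170 x 6 mm, lying on the table; leave alone
Not all that is in view belongs to the job. What is shaped like the part that bears tape_center but blue is not meant. Leave any green look-alike of the part that bears can_center alone.

How it is judged:
By the outcome, as a careful person would: the job done as asked, in the order asked, and still so for the second after the job is handed in, with the robot touching nothing.
It also fails if it takes over 45 s, if anything falls off the work surface, if the arm or the gripper's body presses on something with over 40 N, if the wrist force passes 120 N, or if a joint passes its speed limit or range.

## Working session

There is one attempt and no reset: what is moved stays moved. The work goes in short steps, each a Python script; the robot and the scene stay as the last script left them, time stands still between calls to the robot, and variables do not carry over. Pictures are saved under pics/ and viewed, at most 10 in all, crops included, and the job is handed in when it is done.

```bash
mkdir -p pics
python3 - <<'E'
from cell import ctrl
import cv2
for n in("top","scene"):
    cv2.imwrite(f"pics/{n}0.png",ctrl.camera(n)); print(n,ctrl.calibration(n))
print(ctrl.get_time_s(),ctrl.tip_reach)
E
```

```text
top {'fx': 422.3537460455976, 'fy': 422.3537460455976, 'cx': 261.9170486571365, 'cy': 189.59463528630718, 'rvec': array([ 2.19714908, -2.17047293,  0.05638349]), 'tvec': array([-0.00961325,  0.52192402,  1.2373531 ])}
scene {'fx': 403.25491126768077, 'fy': 403.25491126768077, 'cx': 254.0139465109848, 'cy': 188.49662169688835, 'rvec': array([ 2.18488479, -1.20985077,  0.42004455]), 'tvec': array([-0.25854175,  0.38308161,  1.01020935])}
0.1 0.019
```

View pics/top0.png

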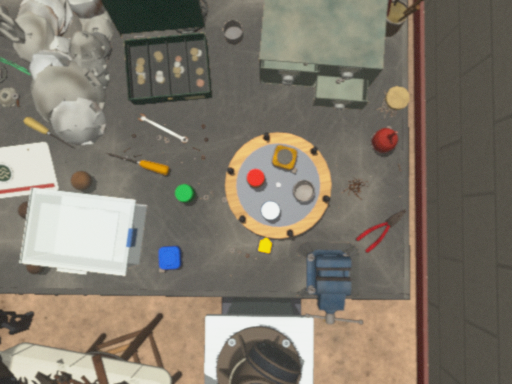

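View pics/scene0.png

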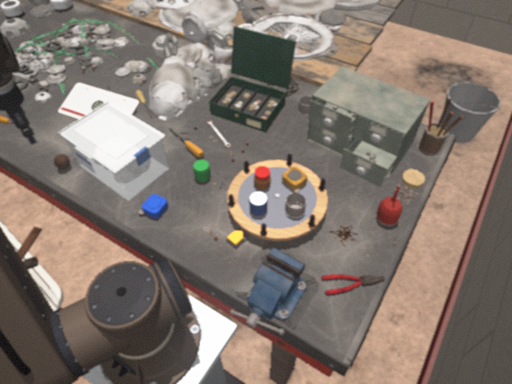

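The top view shows the board at about (278,185), the tape at (285,157) on the far side, and the pointer at (265,245), so roughly half a turn is needed. The vise is just right of the pointer, and the toolbox is at the back right.

```bash
cat > h.py <<'E'
import numpy as np, cv2
from cell import ctrl
def ray(cal,uv,z):
    R,_=cv2.Rodrigues(np.array(cal["rvec"],float)); t=np.array(cal["tvec"],float)
    d=R.T@np.array([(uv[0]-cal["cx"])/cal["fx"],(uv[1]-cal["cy"])/cal["fy"],1]); o=-R.T@t
    return (o+d*(z-o[2])/d[2])[:2]
def proj(cal,p):
    K=np.array([[cal["fx"],0,cal["cx"]],[0,cal["fy"],cal["cy"]],[0,0,1]])
    return cv2.projectPoints(np.array([p],float),np.array(cal["rvec"]),np.array(cal["tvec"]),K,None)[0].ravel()
def blobs(mask,amin=15):
    n,l,s,c=cv2.connectedComponentsWithStats(mask.astype(np.uint8))
    return [(int(s[i,4]),c[i]) for i in range(1,n) if s[i,4]>=amin]
def ang(v): return np.degrees(np.arctan2(v[1],v[0]))
E
python3 - <<'E'
from h import *
im=cv2.imread("pics/top0.png"); cal=ctrl.calibration("top"); hsv=cv2.cvtColor(im,cv2.COLOR_BGR2HSV)
H,S,V=[hsv[...,i].astype(int) for i in range(3)]
print("px", im[176,240],im[157,285],im[247,265])
roi=np.zeros(H.shape,bool); roi[125:260,215:345]=1
wood=roi&(H>8)&(H<24)&(S>60)&(V>140)
cs,_=cv2.findContours(wood.astype(np.uint8),cv2.RETR_EXTERNAL,cv2.CHAIN_APPROX_NONE)
c=max(cs,key=cv2.contourArea); hull=cv2.convexHull(c)[:,0]
P=np.array([ray(cal,p,.045) for p in hull]); (cx,cy),r=cv2.minEnclosingCircle(P.astype(np.float32)); C=np.array([cx,cy]); print("center",C,r)
yel=roi&(H>=22)&(H<36)&(S>180)
for a,p in blobs(yel,5):
    print("yel",a,p,[ (z,ray(cal,p,z),round(ang(ray(cal,p,z)-C),1),round(np.linalg.norm(ray(cal,p,z)-C),3)) for z in (.022,.075)])
dark=roi&(V<45)
for a,p in blobs(dark,5):
    q=ray(cal,p,.07);print("dark",a,p.round(1),q.round(3),round(ang(q-C),1),round(np.linalg.norm(q-C),3))
cv2.imwrite("pics/c.png",cv2.resize(im[115:265,205:355],None,fx=4,fy=4,interpolation=cv2.INTER_CUBIC))
E
```

```text
px [171 171 166] [108 115 122] [ 10 222 242]
center [ 0.52841967 -0.0511857 ] 0.162772074341774
yel 158 [264.84177215 245.41772152] [(0.022, array([ 0.35784382, -0.01393365]), np.float64(167.7), np.float64(0.175)), (0.075, array([ 0.36147184, -0.01410776]), np.float64(167.5), np.float64(0.171))]
```

View pics/c.png

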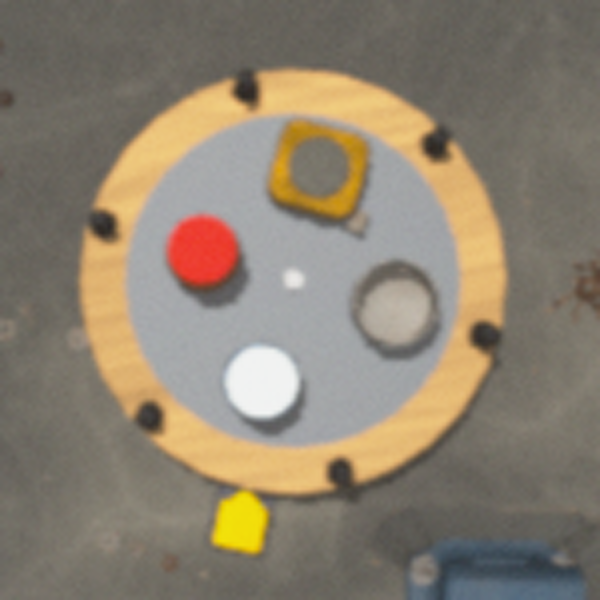

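The crop shows the centre dot at crop (293,279), the tape at (321,168), the pointer at (241,521) and the six pegs.

```bash
cat >> h.py <<'E'
def measure(im,verbose=1):
    cal=ctrl.calibration("top"); hsv=cv2.cvtColor(im,cv2.COLOR_BGR2HSV)
    H,S,V=[hsv[...,i].astype(int) for i in range(3)]
    roi=np.zeros(H.shape,np.uint8); cv2.circle(roi,(278,185),56,1,-1); roi=roi>0
    C0=ray(cal,(278.25,184.75),.045)
    pt=max([b for b in blobs((H>=22)&(H<36)&(S>180)) if 225<b[1][1]<262 and 240<b[1][0]<300],key=lambda b:b[0])[1]
    P=ray(cal,pt,.022)
    inner=np.zeros(H.shape,np.uint8); cv2.circle(inner,(278,185),40,1,-1)
    m=((inner>0)&(H>14)&(H<32)&(S>150)).astype(np.uint8)
    cs,_=cv2.findContours(m,cv2.RETR_EXTERNAL,cv2.CHAIN_APPROX_NONE)
    c=max(cs,key=cv2.contourArea); (tx,ty),wh,ta=cv2.minAreaRect(c)
    T=ray(cal,(tx,ty),.070)
    pegs=[]
    for a,p in blobs(roi&(V<80)&(S<120),6):
        q=ray(cal,p,.072)
        if .125<np.linalg.norm(q-C0)<.165: pegs.append(q)
    pegs=np.array(pegs)
    pa=[ang(q-C0) for q in pegs]
    off=np.degrees(np.angle(np.mean(np.exp(6j*np.radians(pa)))))/6
    d=(ang(P-C0)-ang(T-C0)+180)%360-180
    if verbose: print("C",C0.round(4),"P",P.round(4),ang(P-C0).round(1),np.linalg.norm(P-C0).round(3),"T",T.round(4),ang(T-C0).round(1),np.linalg.norm(T-C0).round(3),wh,ta,"\npegs",np.round(pa,1),[np.linalg.norm(q-C0).round(3) for q in pegs],pegs.mean(0).round(4),"off",off.round(1),"need",d.round(1))
    return C0,off,d
E
python3 - <<'E'
from h import *
im=cv2.imread("pics/top0.png");C,off,d=measure(im)
# reachability by closed-tool pushes, tool y tangential
for r in (.15,):
  for a in range(-180,180,15):
    row=[]
    for rot in (0,180):
      t=np.radians(a+rot); y=np.array([-np.sin(t),np.cos(t),0]); z=np.array([0,0,-1.]); R=np.c_[np.cross(y,z),y,z]
      q=ctrl.solve_ik([C[0]+r*np.cos(np.radians(a)),C[1]+r*np.sin(np.radians(a)),.075],R)
      row.append(None if q is None else np.round(q,1).tolist())
    print(a,row)
E
```

```text
C [ 0.5348 -0.0508] P [ 0.3578 -0.0139] 168.2 0.181 T [ 0.6124 -0.0664] -11.4 0.079 (21.828205108642578, 20.858062744140625) 14.03624439239502 
pegs [  15.1  -45.7   75.3 -106.5  134.4 -166. ] [np.float64(0.141), np.float64(0.14), np.float64(0.142), np.float64(0.141), np.float64(0.143), np.float64(0.147)] [ 0.5328 -0.0498] off 14.4 need 179.6
-180 [[-0.3, 0.5, 2.3, -0.0, 0.4, 1.3], [-0.3, 0.5, 2.3, -0.0, 0.4, -1.9]]
-165 [[-0.4, 0.5, 2.3, -0.0, 0.4, 0.9], [-0.4, 0.5, 2.3, -0.0, 0.4, -2.2]]
-150 [[-0.5, 0.5, 2.2, -0.0, 0.4, 0.6], [-0.5, 0.5, 2.2, -0.0, 0.4, -2.6]]
-135 [[-0.5, 0.5, 2.1, -0.0, 0.5, 0.3], None]
-120 [[-0.5, 0.6, 2.0, -0.0, 0.5, 0.0], None]
-105 [[-0.5, 0.6, 1.9, -0.0, 0.6, -0.2], None]
-90 [[-0.5, 0.6, 1.8, -0.0, 0.6, -0.5], [-0.5, 0.6, 1.8, -0.0, 0.6, 2.7]]
-75 [[-0.4, 0.7, 1.8, -0.0, 0.7, -0.7], [-0.4, 0.7, 1.8, -0.0, 0.7, 2.4]]
-60 [[-0.4, 0.7, 1.7, -0.0, 0.8, -0.9], [-0.4, 0.7, 1.7, -0.0, 0.8, 2.2]]
-45 [[-0.3, 0.7, 1.6, -0.0, 0.8, -1.1], [-0.3, 0.7, 1.6, -0.0, 0.8, 2.0]]
-30 [[-0.3, 0.8, 1.6, -0.0, 0.8, -1.3], [-0.3, 0.8, 1.6, -0.0, 0.8, 1.8]]
-15 [[-0.2, 0.8, 1.5, -0.0, 0.8, -1.5], [-0.2, 0.8, 1.5, -0.0, 0.8, 1.6]]
0 [[-0.2, 0.8, 1.5, -0.0, 0.8, -1.7], [-0.2, 0.8, 1.5, -0.0, 0.8, 1.4]]
15 [[-0.1, 0.8, 1.6, -0.0, 0.8, -1.9], [-0.1, 0.8, 1.6, -0.0, 0.8, 1.2]]
30 [[-0.1, 0.7, 1.6, -0.0, 0.8, -2.2], [-0.1, 0.7, 1.6, -0.0, 0.8, 1.0]]
45 [[-0.0, 0.7, 1.7, -0.0, 0.8, -2.4], [-0.0, 0.7, 1.7, -0.0, 0.8, 0.8]]
60 [[0.0, 0.7, 1.7, -0.0, 0.7, -2.6], [0.0, 0.7, 1.7, -0.0, 0.7, 0.5]]
75 [None, [0.0, 0.7, 1.8, -0.0, 0.7, 0.3]]
90 [None, [0.1, 0.6, 1.9, -0.0, 0.6, 0.1]]
105 [None, [0.1, 0.6, 2.0, -0.0, 0.5, -0.2]]
120 [[0.0, 0.6, 2.1, -0.0, 0.5, 2.6], [0.0, 0.6, 2.1, -0.0, 0.5, -0.5]]
135 [[-0.0, 0.5, 2.2, -0.0, 0.4, 2.3], [-0.0, 0.5, 2.2, -0.0, 0.4, -0.8]]
150 [[-0.1, 0.5, 2.2, -0.0, 0.4, 2.0], [-0.1, 0.5, 2.2, -0.0, 0.4, -1.2]]
165 [[-0.2, 0.5, 2.3, -0.0, 0.4, 1.6], [-0.2, 0.5, 2.3, -0.0, 0.4, -1.5]]
```

```bash
cat >> h.py <<'E'
def pose(C,a,z=.075,r=.148):
    t=np.radians(a); y=-np.array([-np.sin(t),np.cos(t),0]); zz=np.array([0,0,-1.])
    return [C[0]+r*np.cos(t),C[1]+r*np.sin(t),z],np.c_[np.cross(y,zz),y,zz]
def arc(C,a0,a1,vel,step=15):
    n=max(1,int(np.ceil(abs(a1-a0)/step)))
    for a in np.linspace(a0,a1,n+1)[1:]:
        p,R=pose(C,a); ctrl.line_to(p,R,vel=vel)
E
python3 - <<'E'
from h import *
C0,off,d=measure(cv2.imread("pics/top0.png"),0); C=np.array([.5338,-.0503])
ctrl.grab(20)
ctrl.reach(*pose(C,-72,z=.25)); p,R=pose(C,-72)
ctrl.line_to(p,R,vel=.15); print(ctrl.get_time_s(),ctrl.get_ft_force().round(1))
end=off-60+d-9.2-8   # stop about 8 deg short
arc(C,-72,end,.07); print("end",end,ctrl.get_time_s(),np.round(ctrl.get_ft_force(),1))
arc(C,end,end-8,.07); p,R=pose(C,end-8,z=.25); ctrl.line_to(p,R,vel=.25)
q=np.array(ctrl.get_joints()); q[0]+=.75; ctrl.goto_joints(q)
im=ctrl.camera("top"); cv2.imwrite("pics/t1.png",im); print(ctrl.get_time_s())
cv2.imwrite("pics/t1c.png",cv2.resize(im[115:265,205:355],None,fx=4,fy=4,interpolation=cv2.INTER_CUBIC))
measure(im)
E
```

```text
5.1917 [ 0.3 -0.6 -0.1]
end 116.84193826031849 14.075 [0.8 0.4 0.6]
16.775
C [ 0.5348 -0.0508] P [ 0.3583 -0.0142] 168.3 0.18 T [ 0.4598 -0.0224] 159.2 0.08 (22.01431655883789, 20.607385635375977) 24.443954467773438 
pegs [   7.8  -52.9   68.  -113.8  127.3 -173.6] [np.float64(0.14), np.float64(0.139), np.float64(0.143), np.float64(0.141), np.float64(0.143), np.float64(0.144)] [ 0.5331 -0.0493] off 7.1 need 9.1
```

View pics/t1c.png

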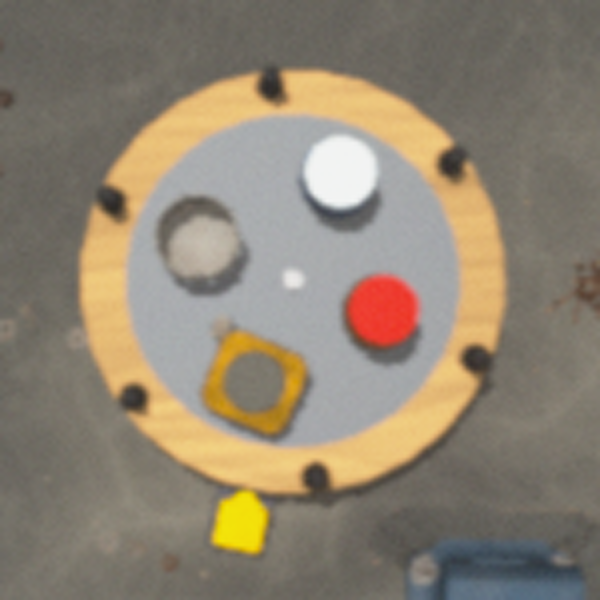

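The view shows the goods undisturbed and the tape at crop (255,380), about 9° short of the pointer. I'll do the final push, then look closely with the wrist camera.

Run:
```python
from h import *
C=np.array([.5338,-.0503]); e0=116.84; e1=e0+9.0
p,R=pose(C,e0-9,z=.25); ctrl.reach(p,R); p,R=pose(C,e0-9); ctrl.line_to(p,R,vel=.2)
arc(C,e0-9,e1,.06); ctrl.wait(.2); print(ctrl.get_time_s())
arc(C,e1,e1-8,.07); p,R=pose(C,e1-8,z=.3); ctrl.line_to(p,R,vel=.25)
q=np.array(ctrl.get_joints()); q[0]+=.75; ctrl.goto_joints(q)
im=ctrl.camera("top"); cv2.imwrite("pics/t2.png",im); print(ctrl.get_time_s()); measure(im)
w=ctrl.calibration("wrist"); Rw,_=cv2.Rodrigues(np.array(w["rvec"])); o=-Rw.T@np.array(w["tvec"])
Rt=np.array(ctrl.get_tool_rot()); print("cam in tool",(Rt.T@(o-np.array(ctrl.get_position()))).round(3),"axis in tool",(Rt.T@Rw.T[:,2]).round(3))
```

```text
20.425
23.2667
C [ 0.5348 -0.0508] P [ 0.3581 -0.014 ] 168.2 0.181 T [ 0.4568 -0.0346] 168.3 0.08 (22.07073974609375, 20.615528106689453) 14.03624439239502 
pegs [  16.8  -44.    76.8 -104.7  136.1 -164.6] [np.float64(0.141), np.float64(0.139), np.float64(0.143), np.float64(0.141), np.float64(0.143), np.float64(0.147)] [ 0.5327 -0.0496] off 16.1 need -0.0
cam in tool [ 0.084  0.    -0.124] axis in tool [-0.32   0.002  0.947]
```

Run:
```python
from h import *
R=np.diag([1.,-1,-1]); ctrl.reach([.49,-.035,.30],R); ctrl.wait(.2)
cal=ctrl.calibration("wrist"); im=ctrl.camera("wrist"); cv2.imwrite("pics/w.png",im); print(ctrl.get_time_s())
import json; json.dump({k:np.array(v).tolist() for k,v in cal.items()},open("w.json","w"))
```

```text
25.1917
```

View pics/w.png

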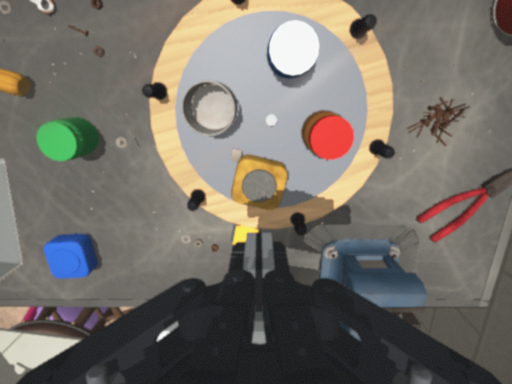

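The wrist view shows the centre dot at (271,120) and the tape dial at about (259,184). The pointer at (245,232) is partly hidden by the finger. All goods are upright.

Run:
```python
from h import *
import json
cal={k:np.array(v) for k,v in json.load(open("w.json")).items()}; im=cv2.imread("pics/w.png")
hsv=cv2.cvtColor(im,cv2.COLOR_BGR2HSV); H,S,V=[hsv[...,i].astype(int) for i in range(3)]
g=im[112:128,263:279].min(2).astype(int); b=max(blobs(g>215,3),key=lambda b:b[0]); dot=b[1]+[263,112]
m=(H>14)&(H<32)&(S>150); m[:145]=0; m[217:]=0; m[:,:225]=0; m[:,295:]=0
c=max(cv2.findContours(m.astype(np.uint8),cv2.RETR_EXTERNAL,cv2.CHAIN_APPROX_NONE)[0],key=cv2.contourArea)
rect=cv2.minAreaRect(c); C=ray(cal,dot,.045); T=ray(cal,rect[0],.074)
pc=[.3581,-.014]; 
print(dot,rect,"C",C.round(4),"T",T.round(4),ang(T-C),np.linalg.norm(T-C))
for z in(.065,.079): print(z,ang(ray(cal,rect[0],z)-C))
Ct=np.array([.5348,-.0508])
print("pointer expected px",proj(cal,[*pc,.022]), "ray dot->tape", ang(np.array(pc)-Ct))
cv2.imwrite("pics/wc.png",cv2.resize(im[100:250,200:330],None,fx=4,fy=4,interpolation=cv2.INTER_CUBIC))
```

```text
[270.80232558 119.59302326] ((259.4646911621094, 182.1588134765625), (50.002464294433594, 47.18236541748047), 12.52880859375) C [ 0.5359 -0.0491] T [ 0.4615 -0.0349] 169.1780210294434 0.0757780021374844
0.065 169.58537742107572
0.079 168.93864203201989
pointer expected px [245.60542916 236.02752707] ray dot->tape 168.23559570317815
```

View pics/wc.png

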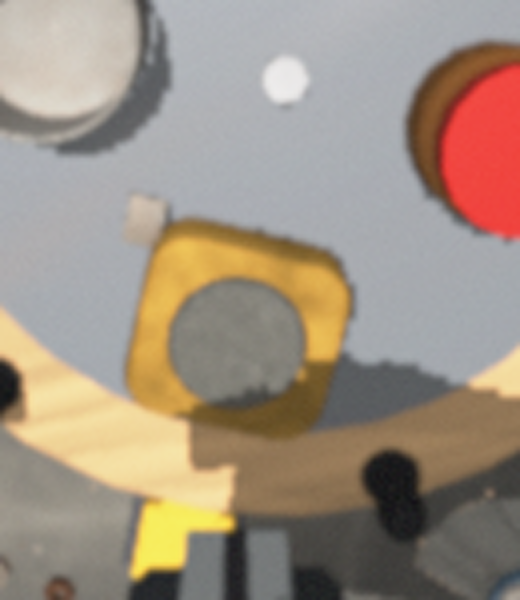

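The wrist and top views agree: the tape is within about 1° of the pointer, everything is upright, and the arm is clear.

```bash
python3 -c "
from cell import ctrl
print(ctrl.hand_in(),ctrl.get_time_s())"
```

```text
the job is handed in; nothing more can be done
the job is handed in; nothing more can be done
```

I turned the stand about 180° counter-clockwise by one of its pegs, so the yellow tape measure now stands within about 1° of squarely behind the pointer; the goods are upright, the arm is clear, and the job was handed in at about 25 s.

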